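# Give a right-ear tone on the screening audiometer

## Robot

A 7-joint arm with a two-finger parallel gripper is mounted at the origin on the work surface. World frame = base frame: x ahead of the robot, y to its left, z up, the work surface at z = 0. Lengths are in m, angles in rad, forces in N, time in s.
With the tool pointing down it reaches from about 0.4 to 0.875 m from the base axis. Payload 6.5 kg.
Tool frame: the origin (TCP) lies midway between the tips of the shut fingers; the grasp point (between the pads) lies 19 mm behind it; z points along the fingers, y is the line along which they close (so a half turn about z gives the same grasp; the last joint's range is limited). The gripper opens to 88 mm and grips with 3 to 60 N. Pads are 18 mm wide; open, the fingers measure 123 mm over their backs; the gripper's body (75 mm by 187 mm) begins 45 mm behind the grasp point.
Start: joints at [-0.066, 0.536, -0.004, 1.538, 0.003, 1.067, -0.071], TCP at [0.65, 0, 0.239] pointing down, gripper open.
Joint ranges: [-2.7, 2.7], [-0.37, 2.16], [-1.27, 1.26], [0.24, 2.4], [-1.31, 4.45], [0.19, 1.91], [-2.76, 2.76]. Speed limits (rad/s): [2.39, 2.39, 3.14, 3.14, 3.14, 3.14, 3.14].

## Interface

Orientations are given as a rotation vector (axis times angle).
In Python, from bench import sensors, get_image, get_calibration, ticket gives the robot as it stands.
- The arm moves only by the shell command python3 -m pendant 'ROWS'. ROWS is JSON, a list that holds one entry, the list of rows, each a list of 5 numbers: the shift along the tool's x, y, z scaled (see below), then the turn about the tool's z scaled (see below), then the closure in counts, from 0 (fully open) to 255 (shut). A call has 1 to 20 rows; each row is the pose to reach, as a shift and turn from the pose commanded when the call began, along the tool's axes at that moment, turning the shorter way round; what a row does not reach only later rows make up. The controller multiplies each number of a shift by 0.5 m and each number of a turn by 360 degrees. A row lasts 1/10 s, in which the tool goes at most 50 mm and 8.59 degrees, less where a joint would pass 70% of its speed; a pose out of reach is approached as far as the arm can. A call with a number of a shift or a turn outside -1 to 1 is refused whole. A call with a gripper value outside its range is refused whole. The fingers move at their own pace and stop on an object; the grip force is fixed at half the most. Time passes only in rows, so rows that repeat a pose let the fingers close. It gives the time, the measured TCP pose, the force, the opening and the grip force at its end, in the units of the state.
- sensors.get_state(): the state, without advancing time (a new reading comes with each control period).
- get_image(name): name is "scene" or "side" or "wrist"; returns the picture (480x640x3 uint8, red, green, blue); there is no depth.
- get_calibration(name): a dict with "mtx" (3x3 intrinsics, pixels), "k1" (the pictures are not rectified: a ray, as slopes to the right and down, at radius r is drawn at 1 + k1 r^2 times it, then the intrinsics apply), "R" (3x3) and "t" (3): a world point X has camera coordinates R X + t. Camera axes: x right, y down, z forward; pixel columns grow to the right and rows downward; lengths in m; the calibration is good to about 2 mm. A picture is of the moment at which its call begins: read the wrist's pose just before it. get_calibration takes no time and is no camera call; for the wrist camera it gives the pose at the moment of the call.
- ticket.sign_off(): hands the job in; it is judged then, once.
The state is a dict: "t": time; "joint_pos": joint angles; "qd": joint speeds; "tau": joint torques, N m; "ee_pos": TCP position; "eef_rot": TCP orientation; "wrist_force": force on the tool from outside, world axes, zero at the start; "torque": the same for the moment, N m; "gripper_width": opening from 0.0 (shut) to 1.0 (fully open); "finger_force": force on a finger pad.
Only numpy, scipy, OpenCV 4.12 (cv2) and the standard library are available. Lean on these libraries where they do the work, as an engineer would, in place of code of your own. Each camera call takes 0.05 s, during which the arm holds its last target. There are 200 camera calls.

## Task

Give the patient a tone in the right ear with the screening audiometer: switch it on by pressing the far half of its mains rocker, next press the right half of the ear rocker, then press the long tone bar all the way down and keep it down, finishing while you still hold it there. Far and right are as seen from the robot's side, facing the audiometer. Only press with the fingertips: pick nothing up, and leave the other keys, rocker and dials and everything else on the counter as they are.

Things in the scene. Friction and masses are not known exactly. Their poses are not given: they have to be found in the camera images.
- audiometer: Screening audiometer: white case, grey control panel, black controls; 260 mm deep (x), 304 wide (y), 67 high; cannot move. Origin: centre of its underside; x from the low front edge (robot's side) to the back, y left, z up. Far, left and right are as seen from the robot. The panel is the front 200 mm of the top, sloping up 0.125 rad from 42 to 67 mm high; behind it a flat deck 60 mm deep, 67 high.
- panel_mid (a point): Middle of the panel's surface (at x=-30, y=0, z=54.6 mm of the case). Axes: x = u up the slope, y = v left, z out of the panel. Centres (u,v) in mm: mains rocker (58,-105), ear rocker (-12,-30), tone mode rocker (-12,36), tone bar (-72,-52), talk key (-72,72), frequency dial (-15,105), level dial (-15,-105), display (60,40; 52 x 150, 4 high).
- power_rocker (a joint): Mains rocker, alone in the panel's far right corner, its length near to far (u). Rad: -0.17 off (near half down, as at the start), +0.17 on (far half down). Stiff, it stays where it is left: press it home. All three rockers are alike: black, 36 x 22 mm in a 44 x 28 mm bezel, a shallow V of two 18 mm halves.
- power_rocker_mid (a point): Fixed point at the mains rocker's middle, 7.5 mm above the panel, axes as panel_mid. On any rocker the half that is down lies parallel to the panel, 2 mm above this point; the other half slopes up to 8 mm above it at its outer edge, and goes over with 3 to 4 N pressed 12 to 14 mm from the middle with the narrow side of the fingers across it, clear of the other half, which rises.
- ear_rocker (a joint): Ear rocker, right-hand one of the two rockers side by side between the dials, its length left to right (v). Rad: -0.17 left ear (left half down, as at the start), +0.17 right ear (right half down). Stays where it is left.
- ear_rocker_mid (a point): The same point and axes for the ear rocker. The level dial's skirt begins 47 mm to the right of it.
- mode_rocker (a joint): Tone mode rocker, left-hand one of that pair, 66 mm left of the ear rocker; to be left as it is. Rad: -0.17 left half down (as at the start), +0.17 right half down.
- tone_bar_top (a point): Centre of the top face of the tone bar, the long black key on the right of the panel's front edge: 110 mm along v, 24 mm along u, standing 10 mm above the panel; it moves with the bar. Axes are the panel's.
- tone_bar (a joint): Travel of the tone bar in m, 0 up to 0.004 fully down, straight into the panel. A spring returns it: it starts to move at 1.3 N and is fully down at 4.1 N.
- talk_key (a joint): Travel (m) of the short talk key, 50 mm along v, left of the tone bar on the front edge, otherwise like it; not to be pressed.
- frequency_dial_mark (a point): Outer end of the white pointer line on the left dial (frequency): black, 56 mm across, 19 mm high, pointer end 21 mm off its axis. It turns easily (0.02 N m); not to be turned.
- level_dial_mark (a point): The same on the right dial (level), which is alike.
- tuning_fork: Loose nickel tuning fork, 170 x 36 x 8 mm, lying along the audiometer's flat deck behind the panel. Origin under the root of its prongs, x along the prongs.
- tip_pot: Loose white ceramic pot, 76 mm across, 66 high, with grey specula in it. Origin: centre of its underside.
- otoscope: Loose black otoscope with chrome collar, 185 mm long and up to 33 high, lying on the counter. Origin on the counter under its collar end, x towards its head.
- specula_rack: Loose blue plastic rack insert, 80 x 110 x 22 mm, with specula standing in it to 56 mm high. Origin: centre of its underside.
- headset: Loose headset with two round cups 68 mm across, 180 mm over the cups (y), its band reaching 136 mm to +x, lying to the right of the audiometer. Origin on the counter midway between the cups.
- response_handset: Loose grey patient response handset, a rod 30 mm across and 100 high standing upright on the counter just right of the audiometer. Origin: centre of its underside.

How it is judged:
On the way, in this order (a step that is already met when the one before it is completed fails the run):
1. the mains rocker is switched on (far half down) (value of joint power_rocker above 0.11 rad), for 0.2 s.
2. with the mains on, the ear rocker is set to the right ear (right half down) (value of joint each of power_rocker, ear_rocker above 0.11 rad), for 0.2 s.
3. with mains on and right ear set, the fingers press the tone bar down (all of step 2 and value of joint tone_bar above 0.003 m and contact force between the fingers and audiometer above 1 N), for 0.3 s.
At the end, for the whole second after the job is handed in: Fingers press the audiometer (over 1 N) and hold the tone bar over 3 of its 4 mm down; mains rocker on, ear rocker right (both over 0.11 of 0.17 rad); mode rocker below -0.13 rad, talk key under 1.5 mm, dial marks within 6 mm and loose things within 20 mm of their starts (all of step 3 and value of joint mode_rocker below -0.13 rad and value of joint talk_key below 0.0015 m and distance of each of frequency_dial_mark, level_dial_mark from where it was at the start of the episode below 0.006 m and distance of each of tuning_fork, tip_pot, otoscope, specula_rack, headset, response_handset from where it was at the start of the episode below 0.02 m); the arm keeps its last pose, push and grip.
It fails at once if the ear rocker is turned over before the mains is on (value of joint power_rocker below 0 rad and value of joint ear_rocker above 0.05 rad).
It fails at once if the tone bar is pressed before mains is on and the right ear is set (value of joint tone_bar above 0.002 m and value of joint any of power_rocker, ear_rocker below 0 rad).
It fails at once if the talk key is pressed (over 2 mm), the tone mode rocker turned over, or a dial turned (its mark moves more than 6 mm) (value of joint talk_key above 0.002 m or value of joint mode_rocker above 0 rad or distance of any of frequency_dial_mark, level_dial_mark from where it was at the start of the episode above 0.006 m).
It fails at once if a loose thing is lifted, carried, knocked or shifted (more than 20 mm) (distance of any of tuning_fork, tip_pot, otoscope, specula_rack, headset, response_handset from where it was at the start of the episode above 0.02 m).
It fails at once if an upright loose thing is tipped over (angle between any of tip_pot, response_handset, specula_rack's own z axis and vertical above 0.5 rad).
It also fails if it takes over 42 s, if anything falls off the work surface, if the arm or the gripper's body presses on something with over 40 N, if the wrist force passes 120 N, or if a joint passes its speed limit or range.

## Working session

There is one attempt and no reset: what is moved stays moved. The work goes in short steps, Python scripts to look and compute and a shell command to move; the robot and the scene stay as the last step left them, time stands still between calls to the robot, and variables do not carry over. Pictures are saved under pics/ and viewed, at most 10 in all, crops included, and the job is handed in when it is done.

```bash
mkdir -p pics; ls; python3 - <<'E'
from bench import sensors,get_image,get_calibration
import cv2
s=sensors.get_state();print(s)
for n in("scene","side"):
    cv2.imwrite(f"pics/{n}0.png",get_image(n)[:,:,::-1]);print(n,get_calibration(n))
E
```

```text
pics
{'t': 0.0, 'joint_pos': array([-0.06619191,  0.53715122, -0.00441027,  1.53882361,  0.00259164,
        1.06730267, -0.07119314]), 'qd': array([ 3.56524988e-04, -1.04696524e-03,  2.26731729e-04, -4.22125865e-05,
       -2.31091759e-04,  8.59784673e-04, -4.50706240e-04]), 'tau': array([-1.69933578e-04, -5.70981932e+01,  9.90184285e-01, -2.51597965e+01,
       -5.62433247e-02,  1.80829730e-02,  2.02785413e-04]), 'ee_pos': array([ 6.49407591e-01, -3.59525511e-05,  2.37868337e-01]), 'eef_rot': array([-2.22062247e+00, -2.22071614e+00,  2.00391415e-03]), 'wrist_force': array([ 0.10730173, -0.75072825,  0.11577514]), 'torque': array([-0.01757396, -0.00331232, -0.01700393]), 'finger_force': 0.0, 'gripper_width': 1.0001300853617965}
scene {'mtx': array([[499.84766164,   0.        , 322.0926873 ],
       [  0.        , 499.84766164, 236.65897137],
       [  0.        ,   0.        ,   1.        ]]), 'k1': -0.0014394029563730042, 'R': array([[-0.23124773,  0.97285625, -0.00867167],
       [ 0.81162996,  0.18799419, -0.55309582],
       [-0.5364525 , -0.13494034, -0.83307251]]), 't': array([ 0.09279347, -0.36668371,  1.41225235])}
side {'mtx': array([[471.30276438,   0.        , 323.71799791],
       [  0.        , 471.30276438, 226.7438922 ],
       [  0.        ,   0.        ,   1.        ]]), 'k1': -0.05109620564691555, 'R': array([[ 0.91314418, -0.40738901,  0.01420908],
       [-0.27227849, -0.63549963, -0.72249889],
       [ 0.30336797,  0.65587683, -0.69122605]]), 't': array([-0.42944624,  0.2139211 ,  1.16673727])}
```

View pics/scene0.png

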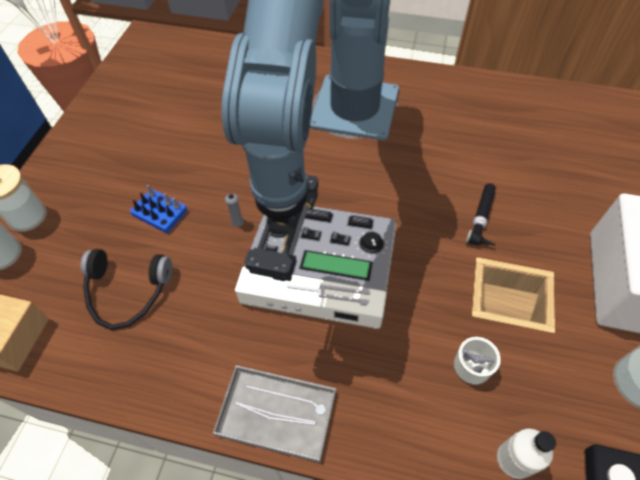

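View pics/side0.png

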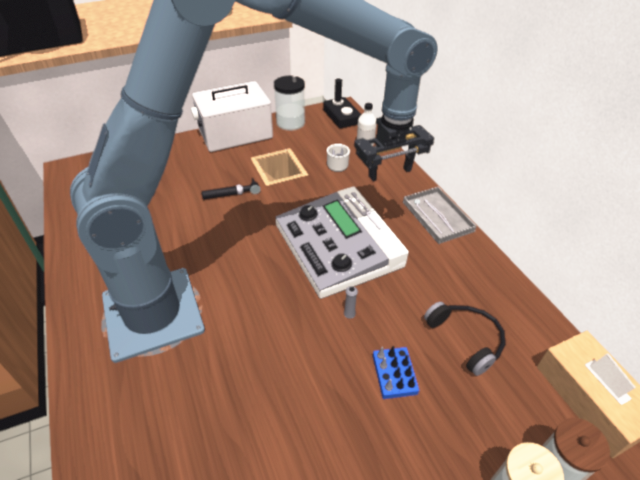

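The scene view shows the audiometer, partly under the arm, with its panel around (330,245). The side view shows all of it, about (280-405,190-300). I'll take an enlarged side crop and a wrist picture.

```bash
python3 - <<'E'
from bench import get_image,get_calibration
import cv2
a=cv2.imread("pics/side0.png")[180:300,265:425]
cv2.imwrite("pics/sidecrop.png",cv2.resize(a,None,fx=5,fy=5,interpolation=cv2.INTER_CUBIC))
cv2.imwrite("pics/wrist0.png",get_image("wrist")[:,:,::-1]);print(get_calibration("wrist"))
E
```

```text
{'mtx': array([[381.33293408,   0.        , 325.9791207 ],
       [  0.        , 381.33293408, 240.06918059],
       [  0.        ,   0.        ,   1.        ]]), 'k1': -0.0423172313674075, 'R': array([[ 9.99998674e-01,  1.29564700e-03, -9.86358228e-04],
       [ 1.51892617e-03, -9.60511594e-01,  2.78235819e-01],
       [-5.86913111e-04, -2.78236948e-01, -9.60512288e-01]]), 't': array([-0.64980758, -0.03923821,  0.38960987])}
```

View pics/sidecrop.png

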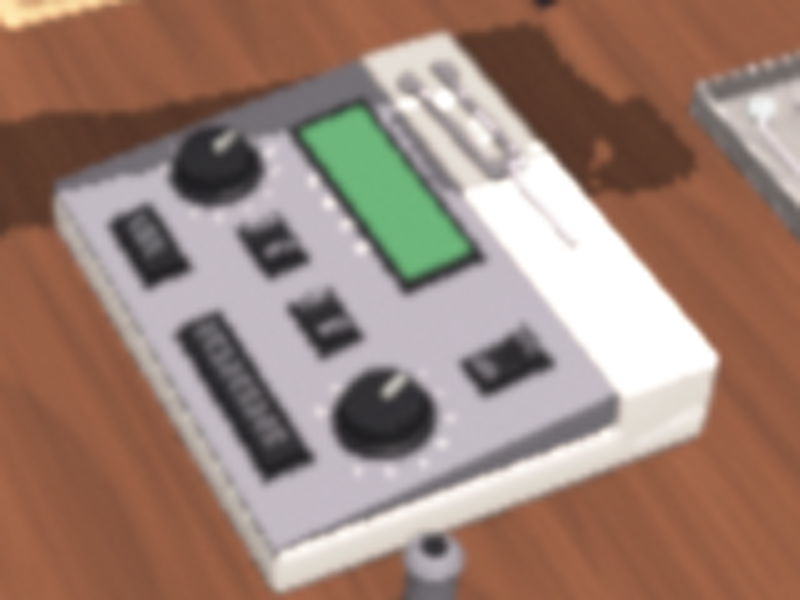

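View pics/wrist0.png

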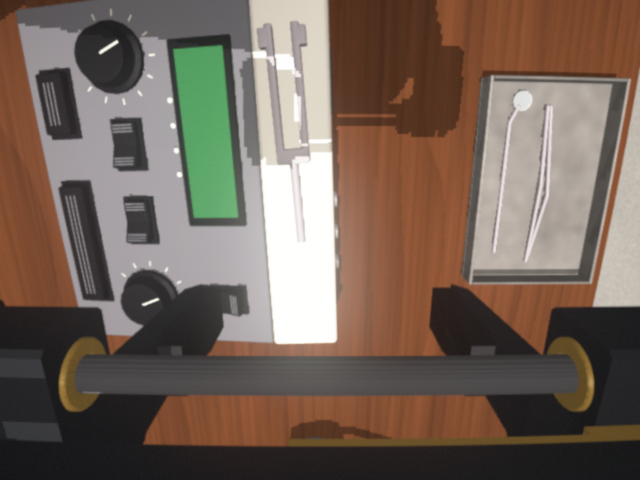

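The wrist view shows the panel almost whole: display at (208,131), talk key (58,104), mode rocker (128,144), ear rocker (140,220), tone bar (86,240). The mains rocker, at (233,300), is partly behind a finger. I'll fit the case pose (x, y, yaw) to these centres in the wrist and side views.

```bash
cat > h.py <<'E'
import numpy as np,cv2
from scipy.optimize import least_squares
def proj(c,X):
    p=c['R']@X+c['t'];a=p[:2]/p[2];a=a*(1+c['k1']*(a@a))
    return c['mtx'][:2,:2]@a+c['mtx'][:2,2]
def case(q,u,v,h):
    s,k=np.sin(.125),np.cos(.125)
    X=np.array([-.03+u*k-h*s,v,.0546+u*s+h*k])
    r=np.array([[np.cos(q[2]),-np.sin(q[2]),0],[np.sin(q[2]),np.cos(q[2]),0],[0,0,1]])
    return r@X+[q[0],q[1],0]
P={'disp':(.060,.040,.004),'talk':(-.072,.072,.006),'mode':(-.012,.036,.005),'ear':(-.012,-.030,.005),'bar':(-.072,-.052,.006),'mains':(.058,-.105,.005)}
def blobs(img,seeds):
    hsv=cv2.cvtColor(img,cv2.COLOR_BGR2HSV);out={}
    for n,p in seeds.items():
        m=cv2.inRange(hsv,(45,80,40),(85,255,255)) if n=='disp' else cv2.inRange(img,(0,0,0),(85,85,85))
        if n!='disp': m=cv2.morphologyEx(m,cv2.MORPH_CLOSE,np.ones((3,3)))
        cs=cv2.findContours(m,0,2)[0]
        c=min((c for c in cs if cv2.contourArea(c)>15),key=lambda c:-cv2.pointPolygonTest(c,p,True))
        r=cv2.minAreaRect(c);out[n]=np.array(r[0]);print(n,np.round(r[0],1),np.round(r[1],1))
    return out
E
python3 - <<'E'
from h import *
from bench import get_calibration
W={'disp':(208,131),'talk':(58,104),'mode':(128,144),'ear':(140,220),'bar':(86,240)}
S={n:(265+x/5,180+y/5) for n,(x,y) in {'disp':(385,195),'talk':(150,245),'mode':(273,245),'ear':(327,322),'bar':(245,395),'mains':(508,360)}.items()}
cw,cs=get_calibration('wrist'),get_calibration('side')
bw=blobs(cv2.imread('pics/wrist0.png'),W);bs=blobs(cv2.imread('pics/side0.png'),S)
for nm,L in (('w',[(cw,bw)]),('s',[(cs,bs)]),('both',[(cw,bw),(cs,bs)])):
    f=lambda q:np.concatenate([proj(c,case(q,*P[n]))-p for c,b in L for n,p in b.items()])
    r=least_squares(f,[.55,0,0],loss='soft_l1');print(nm,r.x.round(4),np.round(r.fun if 0 else f(r.x),1).reshape(-1,2).tolist())
E
```

```text
disp [205.2 132.3] [173.5  50.2]
talk [ 58.1 104.2] [72.7 34.6]
mode [129.  143.7] [53. 33.]
ear [141.1 219.3] [48.6 30.6]
bar [ 85.5 241.1] [126.   31.6]
disp [341.4 217.9] [39.2 14. ]
talk [294.4 228.8] [14.3  8.9]
mode [319.2 229.3] [9.7 7.8]
ear [329.7 244.7] [10.8  8. ]
bar [313.  258.8] [35.2  9.7]
mains [365.8 252.1] [ 7.4 15. ]
w [0.5271 0.0279 0.0446] [[3.0, 1.1], [-1.6, -1.1], [-1.1, -0.9], [0.0, -0.1], [0.7, 2.5]]
s [0.5236 0.0209 0.0354] [[-0.1, 0.6], [-0.2, 0.1], [-0.2, -0.4], [0.0, -0.3], [0.1, -0.3], [0.4, 0.4]]
both [0.5269 0.0273 0.041 ] [[2.9, 2.0], [-1.7, -0.8], [-1.2, -0.3], [-0.3, 0.4], [0.2, 2.7], [-0.2, -1.1], [-0.0, -1.6], [-0.1, -2.1], [0.2, -2.2], [0.4, -2.2], [0.5, -1.7]]
```

The wrist and side fits differ by about 7 mm in y. I'll bring in the scene view, then move above the panel, shut the fingers and turn for the mains, and look again.

```bash
python3 - <<'E'
from h import *
from bench import get_calibration
c=get_calibration('scene');img=cv2.imread('pics/scene0.png')
for q in([.5271,.0279,.0446],[.5236,.0209,.0354]):
    print({n:proj(c,case(q,*P[n])).round(1).tolist() for n in P})
b=blobs(img,{'disp':(336,264),'talk':(360,221),'mode':(341,238),'ear':(312,233),'bar':(318,214)})
f=lambda q:np.concatenate([proj(c,case(q,*P[n]))-p for n,p in b.items()])
r=least_squares(f,[.55,0,0],loss='soft_l1');print(r.x.round(4),f(r.x).round(1).reshape(-1,2).tolist())
cw=get_calibration('wrist');cs=get_calibration('side')
# wrist with free case height / tilt check
W={'disp':(205.2,132.3),'talk':(58.1,104.2),'mode':(129,143.7),'ear':(141.1,219.3),'bar':(85.5,241.1)}
g=lambda q:np.concatenate([proj(cw,case(q,*P[n])+[0,0,q[3]])-p for n,p in W.items()])
r=least_squares(g,[.55,0,0,0]);print('freeZ',r.x.round(4),g(r.x).round(1).reshape(-1,2).tolist())
E
```

```text
{'disp': [337.0, 265.1], 'talk': [360.8, 221.2], 'mode': [340.7, 238.9], 'ear': [311.2, 234.3], 'bar': [307.1, 213.2], 'mains': [270.2, 253.3]}
{'disp': [333.9, 263.1], 'talk': [358.4, 219.7], 'mode': [338.1, 237.1], 'ear': [308.8, 232.4], 'bar': [305.0, 211.3], 'mains': [267.6, 250.9]}
disp [335.9 264.5] [66.1 16.4]
talk [360.3 221.9] [23.9  9.4]
mode [340.1 238.9] [18.2  9. ]
ear [310.6 234.1] [18.4  9. ]
bar [276.7 140.5] [277.7 102.9]
[0.5266 0.0254 0.0375] [[-0.2, 0.2], [-0.2, -0.8], [-0.3, -0.3], [-0.2, -0.2], [29.7, 72.2]]
freeZ [ 0.5233  0.0275  0.0443 -0.007 ] [[1.0, 1.5], [-0.4, -0.1], [-1.3, -0.7], [-0.5, -1.5], [1.3, 0.7]]
```

```bash
python3 -m pendant '[[[0.02,-0.02,0,0,255],[0.04,-0.06,0,0,255],[0.04,-0.12,0,0,255],[0.04,-0.18,0,0,255],[0.04,-0.24,0,0,255],[0.04,-0.3,0,0,255],[0.04,-0.3,0,0,255],[0.04,-0.3,0,0,255],[0.04,-0.3,0,0,255],[0.04,-0.3,0,0,255]]]'; python3 - <<'E'
from bench import get_image,get_calibration
import cv2,pickle
pickle.dump(get_calibration("wrist"),open("w1.pkl","wb"))
for n in("wrist","scene","side"): cv2.imwrite(f"pics/{n}1.png",get_image(n)[:,:,::-1])
E
```

```text
t: 1.15
ee_pos: [0.5008, 0.0202, 0.2387]
eef_rot: [2.221, 2.221, 0.001]
wrist_force: [0.3, 0.1, 0.3]
gripper_width: 0.113
finger_force: 0.0
```

View pics/wrist1.png

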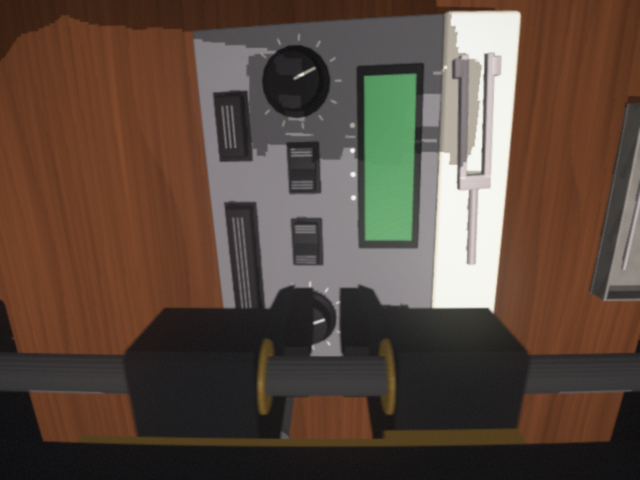

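The second wrist view shows the display at (389,157), talk key (232,126), mode rocker (303,167) and ear rocker (307,241). I'll refit with all three cameras.

```bash
python3 - <<'E'
from h import *
import pickle
from bench import get_calibration
cw=pickle.load(open('w1.pkl','rb'));sc=get_calibration('scene');sd=get_calibration('side')
b=blobs(cv2.imread('pics/wrist1.png'),{'disp':(389,157),'talk':(232,126),'mode':(303,167),'ear':(307,241)})
S={n:(265+x/5,180+y/5) for n,(x,y) in {'disp':(385,195),'talk':(150,245),'mode':(273,245),'ear':(327,322),'bar':(245,395),'mains':(508,360)}.items()}
bs=blobs(cv2.imread('pics/side0.png'),S)
bc={'disp':(335.9,264.5),'talk':(360.3,221.9),'mode':(340.1,238.9),'ear':(310.6,234.1)}
for nm,L in (('w1',[(cw,b,1)]),('scene',[(sc,bc,1)]),('all',[(cw,b,.4),(sc,bc,1),(sd,bs,1)])):
    f=lambda q:np.concatenate([k*(proj(c,case(q,*P[n]))-p) for c,bb,k in L for n,p in bb.items()])
    r=least_squares(f,[.55,0,0]);print(nm,r.x.round(4),f(r.x).round(1).reshape(-1,2).tolist())
E
```

```text
disp [389.5 156. ] [166.  53.]
talk [247.   96.5] [494. 193.]
mode [247.   96.5] [494. 193.]
ear [306.7 241.1] [47.  30.3]
disp [341.4 217.9] [39.2 14. ]
talk [294.4 228.8] [14.3  8.9]
mode [319.2 229.3] [9.7 7.8]
ear [329.7 244.7] [10.8  8. ]
bar [313.  258.8] [35.2  9.7]
mains [365.8 252.1] [ 7.4 15. ]
w1 [ 0.5139  0.0442 -0.089 ] [[-8.2, -12.7], [-21.5, -7.9], [47.0, 43.4], [-17.9, -24.1]]
scene [0.527  0.0258 0.0306] [[-0.1, 0.5], [0.1, -0.5], [-0.1, -0.0], [0.0, -0.1]]
all [0.5226 0.033  0.0014] [[-0.9, -0.9], [-7.1, 7.0], [21.4, 24.6], [-1.9, -3.0], [3.2, -0.2], [4.8, -0.4], [4.0, -0.5], [4.3, -1.3], [-1.7, -1.9], [-1.8, -3.6], [-2.1, -3.5], [-2.7, -3.4], [-3.2, -4.0], [-3.1, -1.9]]
```

Talk and mode merged with the shadow, so I'll use my read-off pixels for those two.

```bash
python3 - <<'E'
from h import *
import pickle
from bench import get_calibration
cw=pickle.load(open('w1.pkl','rb'));sc=get_calibration('scene');sd=get_calibration('side')
b={'disp':(389.5,156),'talk':(232,126),'mode':(303.5,167.5),'ear':(306.7,241.1)}
bs=dict(disp=(341.4,217.9),talk=(294.4,228.8),mode=(319.2,229.3),ear=(329.7,244.7),bar=(313,258.8),mains=(365.8,252.1))
bc={'disp':(335.9,264.5),'talk':(360.3,221.9),'mode':(340.1,238.9),'ear':(310.6,234.1)}
for nm,L in (('w1',[(cw,b,1)]),('all',[(cw,b,.4),(sc,bc,1),(sd,bs,1)])):
    f=lambda q:np.concatenate([k*(proj(c,case(q,*P[n]))-p) for c,bb,k in L for n,p in bb.items()])
    r=least_squares(f,[.55,0,0]);print(nm,r.x.round(4),f(r.x).round(1).reshape(-1,2).tolist())
E
```

```text
w1 [0.5266 0.0285 0.0501] [[-0.0, 1.8], [-1.4, -0.1], [-0.0, -1.4], [1.5, -0.3]]
all [0.5259 0.0258 0.0353] [[-0.1, 2.2], [-0.4, 0.5], [-0.1, 0.4], [0.1, 0.8], [0.1, 0.0], [0.0, -1.0], [-0.0, -0.5], [0.1, -0.4], [-0.1, -0.7], [-0.1, -1.3], [-0.1, -1.7], [-0.0, -1.8], [0.1, -1.8], [0.4, -1.1]]
```

```bash
cat >> h.py <<'E'
Q=[.5264,.0262,.038]
E
python3 - <<'E'
from h import *
cur=np.array([.5,.02,.239])
for n,a in (('mains13',(.071,-.105,.0095)),('mainsedge',(.076,-.105,.0095)),('ear13',(-.012,-.043,.0095)),('ear_far',(-.001,-.043,.0095)),('bar',(-.072,-.052,.006)),('barfar',(-.060,-.052,.006))):
    X=case(Q,*a);d=X-cur;print(n,X.round(4),'shift/0.5 xyz',np.round(np.array([d[1],d[0],-d[2]])/.5,4))
E
```

```text
mains13 [ 0.5696 -0.0772  0.0729] shift/0.5 xyz [-0.1945  0.1392  0.3322]
mainsedge [ 0.5746 -0.077   0.0735] shift/0.5 xyz [-0.1941  0.1492  0.331 ]
ear13 [ 0.485  -0.0184  0.0625] shift/0.5 xyz [-0.0768 -0.0301  0.3529]
ear_far [ 0.4959 -0.018   0.0639] shift/0.5 xyz [-0.076  -0.0082  0.3502]
bar [ 0.4263 -0.0296  0.0516] shift/0.5 xyz [-0.0993 -0.1475  0.3748]
barfar [ 0.4382 -0.0292  0.0531] shift/0.5 xyz [-0.0984 -0.1237  0.3719]
```

```bash
python3 -m pendant '[[[-0.05,0.03,0.05,0.024,255],[-0.1,0.07,0.1,0.048,255],[-0.15,0.1,0.15,0.07,255],[-0.194,0.139,0.2,0.095,255],[-0.194,0.139,0.24,0.119,255],[-0.194,0.139,0.27,0.143,255],[-0.194,0.139,0.27,0.167,255],[-0.194,0.139,0.27,0.19,255],[-0.194,0.139,0.27,0.21,255],[-0.194,0.139,0.27,0.23,255],[-0.194,0.139,0.27,0.244,255],[-0.194,0.139,0.27,0.244,255],[-0.194,0.139,0.27,0.244,255]]]'; python3 - <<'E'
from bench import get_image
import cv2
a=get_image("side")[:,:,::-1][170:290,285:445];b=get_image("wrist")[:,:,::-1]
a=cv2.resize(a,(400,300),interpolation=2);b=cv2.resize(b,(400,300))
import numpy as np;cv2.imwrite("pics/m1.png",np.hstack([a,b]))
E
```

```text
t: 2.6
ee_pos: [0.5696, -0.0769, 0.1035]
eef_rot: [3.141, 0.063, -0.0]
wrist_force: [0.0, -0.0, 0.2]
gripper_width: -0.001
finger_force: 0.0
```

View pics/m1.png

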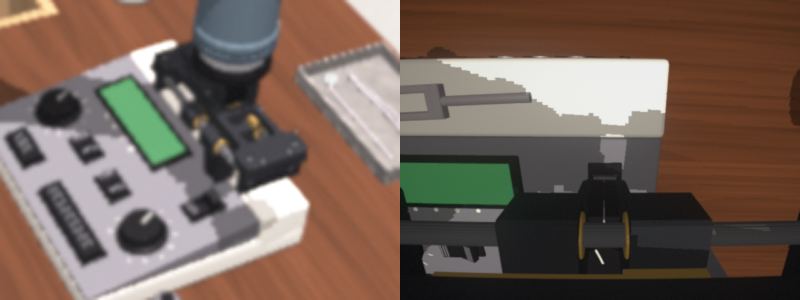

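```bash
python3 -m pendant '[[[0,0,0.02,0,255],[0,0,0.035,0,255],[0,0,0.042,0,255],[0,0,0.048,0,255],[0,0,0.048,0,255],[0,0,0.048,0,255]]]'; python3 -m pendant '[[[0,0,0.003,0,255],[0,0,0.006,0,255],[0,0,0.009,0,255],[0,0,0.009,0,255],[0,0,0.009,0,255]]]'
```

```text
t: 3.3
ee_pos: [0.5696, -0.077, 0.0797]
eef_rot: [3.141, 0.059, 0.0]
wrist_force: [0.5, 0.1, 0.5]
gripper_width: 0.003
finger_force: 0.0
t: 3.8
ee_pos: [0.5704, -0.0771, 0.0756]
eef_rot: [3.141, 0.059, 0.003]
wrist_force: [1.6, 0.3, 2.7]
gripper_width: 0.005
finger_force: 1.5
```

```bash
python3 -m pendant '[[[0,0,0.003,0,255],[0,0,0.006,0,255],[0,0,0.006,0,255],[0,0,0.006,0,255]]]'; python3 -m pendant '[[[0,0,0.003,0,255],[0,0,0.006,0,255],[0,0,0.006,0,255]]]'
```

```text
t: 4.2
ee_pos: [0.5693, -0.077, 0.0721]
eef_rot: [-3.141, -0.059, 0.001]
wrist_force: [1.7, -0.2, 3.2]
gripper_width: 0.01
finger_force: 1.5
t: 4.5
ee_pos: [0.5695, -0.0771, 0.0713]
eef_rot: [-3.14, -0.059, 0.0]
wrist_force: [-4.6, 2.1, 25.6]
gripper_width: 0.003
finger_force: 12.8
```

The mains has bottomed at 25 N after going over. I'll lift off and go to hover over the ear rocker.

```bash
python3 -m pendant '[[[0,0,-0.035,0,255],[0,0,-0.07,0,255],[-0.04,-0.03,-0.07,-0.023,255],[-0.08,-0.06,-0.07,-0.046,255],[-0.12,-0.09,-0.07,-0.07,255],[-0.164,-0.122,-0.07,-0.09,255],[-0.164,-0.122,-0.07,-0.114,255],[-0.164,-0.122,-0.07,-0.138,255],[-0.164,-0.122,-0.07,-0.16,255],[-0.164,-0.122,-0.07,-0.184,255],[-0.164,-0.122,-0.07,-0.208,255],[-0.164,-0.122,-0.07,-0.23,255],[-0.164,-0.122,-0.07,-0.25,255],[-0.164,-0.122,-0.07,-0.25,255],[-0.164,-0.122,-0.07,-0.25,255]]]'; python3 - <<'E'
from bench import get_image
import cv2,numpy as np
a=get_image("side")[:,:,::-1][180:300,265:425];b=get_image("wrist")[:,:,::-1]
a=cv2.resize(a,(400,300),interpolation=2);b=cv2.resize(b,(400,300))
cv2.imwrite("pics/m2.png",np.hstack([a,b]))
E
```

```text
t: 6.0
ee_pos: [0.4841, -0.0193, 0.1037]
eef_rot: [-2.182, -2.258, 0.003]
wrist_force: [0.2, 0.7, 0.4]
gripper_width: 0.004
finger_force: 0.0
```

View pics/m2.png

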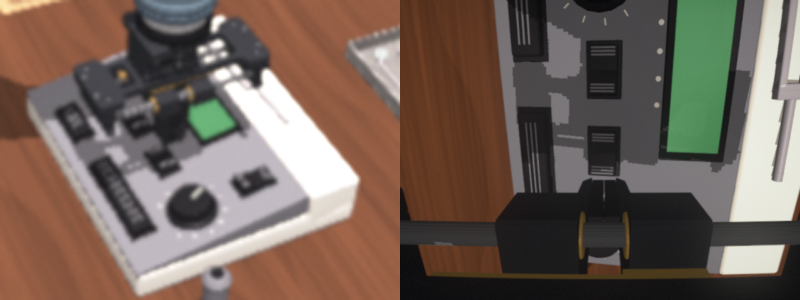

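The mains rocker now looks switched (side crop, at (255,180)). In the wrist view the ear rocker is at about full-frame (325,243). I'll ray-check that.

```bash
python3 - <<'E'
from h import *
from bench import get_calibration
c=get_calibration('wrist')
for n,p in (('ear',(325,243)),('mode',(325,110))):
    u=cv2.undistortPoints(np.array([[p]],float),c['mtx'],np.array([c['k1'],0,0,0,0]))[0,0]
    C=-c['R'].T@c['t'];d=c['R'].T@np.array([*u,1]);z=case(Q,*P[n])[2]
    print(n,(C+d*(z-C[2])/d[2]).round(4),case(Q,*P[n]).round(4))
E
```

```text
ear [ 0.484  -0.005   0.0581] [ 0.485  -0.0054  0.0581]
mode [0.4817 0.0616 0.0581] [0.4825 0.0606 0.0581]
```

```bash
python3 -m pendant '[[[0,0,0.03,0,255],[0,0,0.05,0,255],[0,0,0.06,0,255],[0,0,0.068,0,255],[0,0,0.074,0,255],[0,0,0.074,0,255],[0,0,0.074,0,255]]]'; python3 -m pendant '[[[0,0,0.003,0,255],[0,0,0.006,0,255],[0,0,0.009,0,255],[0,0,0.009,0,255],[0,0,0.009,0,255]]]'
```

```text
t: 6.8
ee_pos: [0.4854, -0.0192, 0.0674]
eef_rot: [2.179, 2.263, 0.0]
wrist_force: [1.6, -0.3, -0.2]
gripper_width: 0.009
finger_force: 0.0
t: 7.3
ee_pos: [0.4857, -0.0193, 0.0628]
eef_rot: [2.179, 2.262, 0.001]
wrist_force: [2.4, -1.7, 2.6]
gripper_width: 0.006
finger_force: 1.3
```

```bash
python3 -m pendant '[[[0,0,0.003,0,255],[0,0,0.003,0,255],[0,0,0.006,0,255],[0,0,0.006,0,255]]]'; python3 -m pendant '[[[0,0,0.003,0,255],[0,0,0.003,0,255],[0,0,0.003,0,255]]]'
```

```text
t: 7.7
ee_pos: [0.486, -0.0193, 0.0615]
eef_rot: [2.179, 2.262, 0.001]
wrist_force: [-5.8, -1.6, 26.4]
gripper_width: 0.004
finger_force: 13.6
t: 8.0
ee_pos: [0.4861, -0.0193, 0.061]
eef_rot: [2.179, 2.262, 0.001]
wrist_force: [-8.6, -2.4, 41.8]
gripper_width: 0.009
finger_force: 26.4
```

```bash
python3 -m pendant '[[[0,0,-0.03,0,255],[0,0,-0.07,0,255],[-0.005,-0.04,-0.07,0,255],[-0.016,-0.08,-0.07,0,255],[-0.016,-0.118,-0.07,0,255],[-0.016,-0.118,-0.07,0,255],[-0.016,-0.118,-0.07,0,255]]]'; python3 - <<'E'
from bench import get_image
import cv2,numpy as np
a=get_image("side")[:,:,::-1][180:300,265:425];b=get_image("wrist")[:,:,::-1]
a=cv2.resize(a,(400,300),interpolation=2);b=cv2.resize(b,(400,300))
cv2.imwrite("pics/m3.png",np.hstack([a,b]))
E
```

```text
t: 8.7
ee_pos: [0.4268, -0.0289, 0.0931]
eef_rot: [-2.178, -2.263, -0.0]
wrist_force: [0.2, -0.2, 0.2]
gripper_width: 0.004
finger_force: 0.0
```

View pics/m3.png

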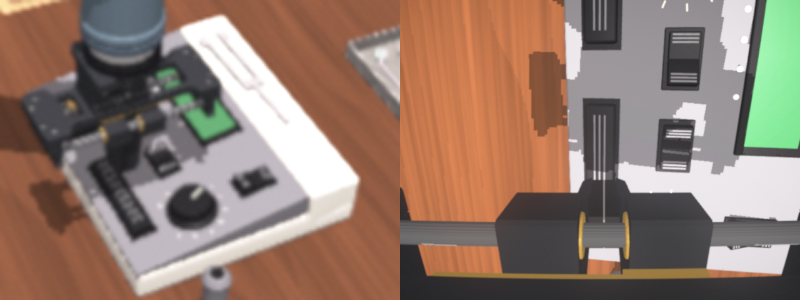

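The wrist view shows the ear rocker (677,145) now set differently from the mode rocker (684,58). The fingers are in line with the tone bar at (602,150), so I'll press it.

```bash
python3 -m pendant '[[[0,0,0.03,0,255],[0,0,0.05,0,255],[0,0,0.065,0,255],[0,0,0.072,0,255],[0,0,0.077,0,255],[0,0,0.077,0,255]]]'; python3 -m pendant '[[[0,0,0.003,0,255],[0,0,0.005,0,255],[0,0,0.005,0,255],[0,0,0.005,0,255]]]'
```

```text
t: 9.4
ee_pos: [0.4268, -0.0293, 0.0547]
eef_rot: [2.179, 2.263, 0.0]
wrist_force: [-0.9, -0.1, 1.9]
gripper_width: 0.006
finger_force: 1.4
t: 9.8
ee_pos: [0.427, -0.0293, 0.053]
eef_rot: [2.179, 2.262, 0.001]
wrist_force: [-3.1, 0.7, 12.0]
gripper_width: 0.006
finger_force: 6.0
```

```bash
python3 -m pendant '[[[0,0,0.002,0,255],[0,0,0.002,0,255],[0,0,0.002,0,255],[0,0,0.002,0,255],[0,0,0.002,0,255]]]'; python3 - <<'E'
from bench import get_image
import cv2,numpy as np
a=get_image("side")[:,:,::-1][180:300,265:425];b=get_image("wrist")[:,:,::-1]
a=cv2.resize(a,(400,300),interpolation=2);b=cv2.resize(b,(400,300))
cv2.imwrite("pics/m4.png",np.hstack([a,b]))
E
```

```text
t: 10.3
ee_pos: [0.4271, -0.0293, 0.0526]
eef_rot: [2.178, 2.262, 0.001]
wrist_force: [-5.2, 2.0, 23.9]
gripper_width: 0.005
finger_force: 11.9
```

View pics/m4.png

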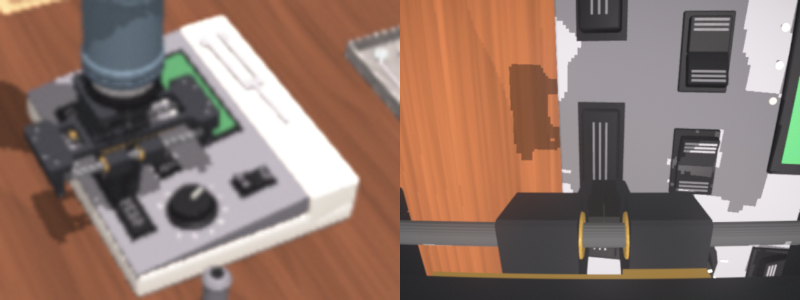

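The fingers are on the bar and it meets a hard stop. To confirm the full 4 mm of travel, I'll release slowly and record where contact is lost.

```bash
f='ee_pos|wrist|finger'; python3 -m pendant '[[[0,0,-0.004,0,255],[0,0,-0.004,0,255],[0,0,-0.004,0,255]]]'|egrep $f; python3 -m pendant '[[[0,0,-0.002,0,255],[0,0,-0.002,0,255],[0,0,-0.002,0,255]]]'|egrep $f; python3 -m pendant '[[[0,0,-0.002,0,255],[0,0,-0.002,0,255],[0,0,-0.002,0,255]]]'|egrep $f; python3 -m pendant '[[[0,0,-0.002,0,255],[0,0,-0.002,0,255],[0,0,-0.002,0,255]]]'|egrep $f; python3 -m pendant '[[[0,0,-0.002,0,255],[0,0,-0.002,0,255],[0,0,-0.002,0,255]]]'|egrep $f; python3 -m pendant '[[[0,0,-0.002,0,255],[0,0,-0.002,0,255],[0,0,-0.002,0,255]]]'|egrep $f
```

```text
ee_pos: [0.4269, -0.0293, 0.0535]
wrist_force: [-0.0, 1.6, 4.6]
finger_force: 1.9
ee_pos: [0.4268, -0.0293, 0.0542]
wrist_force: [-0.3, 1.7, 3.5]
finger_force: 1.6
ee_pos: [0.4267, -0.0293, 0.0552]
wrist_force: [0.9, 2.2, 2.9]
finger_force: 1.3
ee_pos: [0.4265, -0.0294, 0.0562]
wrist_force: [-0.7, 1.3, 1.7]
finger_force: 0.9
ee_pos: [0.4264, -0.0295, 0.0572]
wrist_force: [0.3, 1.6, 1.2]
finger_force: 0.6
ee_pos: [0.4264, -0.0295, 0.0582]
wrist_force: [-0.4, 0.2, 0.3]
finger_force: 0.0
```

The bar's spring runs from 0.0573 m down to the stop at 0.0533 m, so the full 4 mm. I'll press it back down and hold.

```bash
python3 -m pendant '[[[0,0,0.005,0,255],[0,0,0.01,0,255],[0,0,0.013,0,255],[0,0,0.013,0,255],[0,0,0.013,0,255],[0,0,0.013,0,255],[0,0,0.013,0,255],[0,0,0.013,0,255]]]' && python3 -c "
from bench import ticket;print(ticket.sign_off())"
```

```text
t: 13.0
ee_pos: [0.4273, -0.0295, 0.0527]
eef_rot: [2.179, 2.262, 0.001]
wrist_force: [-2.8, -0.7, 20.1]
gripper_width: 0.007
finger_force: 10.5
the job is handed in; nothing more can be done
None
```

Mains rocker switched on, ear rocker set to the right ear, and tone bar held fully down at about 20 N; the job was handed in at 13.0 s, and no verdict came back.

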